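Find the full tin by its weight

ROBOT

A 7-joint arm with a two-finger parallel gripper is mounted at the origin on the work surface. World frame = base frame: x ahead of the robot, y to its left, z up, the work surface at z = 0. Lengths are in m, angles in rad, forces in N, time in s.
With the tool pointing down it reaches from about 0.425 to 0.95 m from the base axis. Payload 4.7 kg.
Tool frame: the origin (TCP) lies on the centre line of the jaws, within the pads' length; the fingertips stand robot.nose_length ahead of it and the grasp point (between the pads) lies 8 mm behind it (robot.nose_length is the distance from the TCP to the fingertips, in m); z points along the fingers, y is the line along which they close (so a half turn about z gives the same grasp; the last joint's range is limited). The gripper opens to 85 mm and grips with 20 to 120 N. Pads are 22 mm wide; open, the fingers measure 114 mm over their backs; the gripper's body (76 mm by 85 mm) begins 54 mm behind the grasp point. The pads swing forward as they close: fully open they stand 13 mm farther back than shut.
Start: joints at [1.252, 0.469, -0.049, 1.532, 0.024, 1.141, -0.082], TCP at [0.193, -0.647, 0.242] pointing down, gripper open.
Joint ranges: [-2.59, 2.59], [-0.33, 1.99], [-1.39, 1.29], [0.1, 2.45], [-1.04, 4.18], [0.21, 1.99], [-2.66, 2.66]. Speed limits (rad/s): [2.57, 2.57, 3.14, 3.14, 3.14, 3.14, 3.14].

INTERFACE

Orientations are given as [roll, pitch, yaw] about the fixed x, y, z axes, in that order (R = Rz(yaw) Ry(pitch) Rx(roll)).
In Python, from plant import robot gives the robot as it stands. Calls block until the motion is done:
- robot.goto(position, orientation): joint-space move of the TCP to a pose.
- robot.move_straight(position, vel=0.15, attitude=None, contact_N=None): straight line of the TCP; attitude=None keeps the orientation; vel is the mean speed in m/s. With contact_N (N) it stops when the force on the tool has changed by that much, and returns True; else False.
- robot.move_joints(angles): joint-space move.
- robot.grip(opening, strength=None): opening from 0.0 (shut) to 1.0 (fully open); strength is the grip in N (None keeps the last); returns when the fingers have stopped.
- robot.sleep(seconds).
- robot.inverse_kinematics(position, orientation): joint angles nearest the present ones, or None.
- robot.sense(): the state.
- robot.grab_frame(name): name is "scene" or "side" or "wrist"; returns a dict with "image" (400x640x3 uint8, red, green, blue), "range_z" (400x640 float32, m along the optical axis (not along the pixel's ray), 0 where there is no reading), "fx", "fy", "cx", "cy" (pixels), "R" (3x3) and "t" (3): a world point X has camera coordinates R X + t. Camera axes: x right, y down, z forward; pixel columns grow to the right and rows downward; lengths in m; the calibration is good to about 2 mm. A picture is of the moment at which its call begins.
A pose or a line that the arm cannot do raises robot.IKError and nothing moves.
- robot.close_job(): hands the job in; it is judged then, once.
The state is a dict: "t": time; "joint_pos": joint angles; "joint_velocities": joint speeds; "effort": joint torques, N m; "tcp_pos": TCP position; "tcp_rot": TCP orientation; "wrist_force": force on the tool from outside, world axes, zero at the start; "torque": the same for the moment, N m; "opening": opening from 0.0 (shut) to 1.0 (fully open); "gripper_force": force on a finger pad.
Only numpy, scipy, OpenCV 4.12 (cv2) and the standard library are available. Lean on these libraries where they do the work, as an engineer would, in place of code of your own. Each camera call takes 0.05 s, during which the arm holds its last target. There are 200 camera calls.

TASK

Three identical closed clip tins stand on the leather desk mat and one is full: find by feel which is the heaviest. Stand the two lighter tins upright side by side in the low wooden tray, then pick up the heaviest and finish while still holding it up in the gripper, upright and still, clearly more than 10 cm above the desk, with nothing else supporting it. Never tip or drop a tin, and leave the plant pot, mug and mouse where they are.

Things in the scene. Friction and masses are not known exactly. Their poses are not given: they have to be found in the camera images.
- tin_a: Closed round metal tin with a plain lid, one of three that look and measure the same: 60 mm in diameter, 86 mm tall, straight-sided. Origin: centre of its underside; z points up through the lid. Its mass is hidden, 0.1 to 0.7 kg; the heaviest of the three weighs at least 0.2 kg more than either other, and those two differ by less than 0.12 kg. Which tin is the heaviest cannot be seen and changes place from start to start.
- tin_b: Closed round metal tin with a plain lid, one of three that look and measure the same: 60 mm in diameter, 86 mm tall, straight-sided. Origin: centre of its underside; z points up through the lid. Its mass is hidden, 0.1 to 0.7 kg; the heaviest of the three weighs at least 0.2 kg more than either other, and those two differ by less than 0.12 kg. Which tin is the heaviest cannot be seen and changes place from start to start.
- tin_c: Closed round metal tin with a plain lid, one of three that look and measure the same: 60 mm in diameter, 86 mm tall, straight-sided. Origin: centre of its underside; z points up through the lid. Its mass is hidden, 0.1 to 0.7 kg; the heaviest of the three weighs at least 0.2 kg more than either other, and those two differ by less than 0.12 kg. Which tin is the heaviest cannot be seen and changes place from start to start.
- tray: Low open wooden tray, fixed, 240 mm long (its x) by 130 mm wide (its y), 18 mm high over all, walls and floor 6 mm thick, room for two tins side by side along its length. Origin: centre of its underside, which rests on the mat; z up. Its yaw varies.
- mat: Brown leather desk mat, fixed, 360 mm (x) by 680 mm (y), 3 mm thick; the tins and the tray stand on it. Origin: centre of its underside, on the white desk top. An open laptop, fixed, 230 mm tall at most, stands on the desk 100 mm or more to the left (+y) of the mat.
- plant_pot: Bystander: white round pot, 94 mm in diameter, 72 mm tall, with lavender stems up to 200 mm above the desk and 60 mm from its axis. Origin: centre of its underside.
- mug: Bystander: white mug, 80 mm in diameter, 90 mm tall, handle at its +y side. Origin: centre of its underside.
- mouse: Bystander: silver computer mouse, 105 x 60 x 28 mm, loose on the desk. Origin: centre of its underside.
Not all that is in view belongs to the job. What is shaped like the tin_c but red is not meant. Leave any red look-alike of the tin_a alone.

How it is judged:
At the end, for the whole second after the job is handed in: The two lighter tins (each under 3.2 N) stand upright within 0.1 rad, released and still on the tray floor; the heaviest (over 4.4 N) is gripped, upright within 0.35 rad, under 0.04 m/s, its underside over 0.10 m above the desk, touching nothing else ((((height (world z) of tin_a above 0.1 m and angle between tin_a's own z axis and vertical below 0.35 rad and linear speed of tin_a below 0.04 m/s and contact force between tin_a and the fingers above 1 N and contact force between tin_a and tin_b below 0.05 N and contact force between tin_a and tin_c below 0.05 N and contact force between tin_a and plant_pot below 0.05 N and contact force between tin_a and mug below 0.05 N and contact force between tin_a and mouse below 0.05 N and contact force between tin_a and tray below 0.05 N) and (x of tin_b in the frame of tray between -0.088 and 0.088 m and y of tin_b in the frame of tray between -0.034 and 0.034 m and z of tin_b in the frame of tray between 0.001 and 0.011 m and contact force between tin_b and tray between 0.3 and 3.2 N and angle between tin_b's own z axis and vertical below 0.1 rad and linear speed of tin_b below 0.03 m/s and contact force between tin_b and the fingers below 0.05 N) and (x of tin_c in the frame of tray between -0.088 and 0.088 m and y of tin_c in the frame of tray between -0.034 and 0.034 m and z of tin_c in the frame of tray between 0.001 and 0.011 m and contact force between tin_c and tray between 0.3 and 3.2 N and angle between tin_c's own z axis and vertical below 0.1 rad and linear speed of tin_c below 0.03 m/s and contact force between tin_c and the fingers below 0.05 N)) or ((height (world z) of tin_b above 0.1 m and angle between tin_b's own z axis and vertical below 0.35 rad and linear speed of tin_b below 0.04 m/s and contact force between tin_b and the fingers above 1 N and contact force between tin_b and tin_a below 0.05 N and contact force between tin_b and tin_c below 0.05 N and contact force between tin_b and plant_pot below 0.05 N and contact force between tin_b and mug below 0.05 N and contact force between tin_b and mouse below 0.05 N and contact force between tin_b and tray below 0.05 N) and (x of tin_a in the frame of tray between -0.088 and 0.088 m and y of tin_a in the frame of tray between -0.034 and 0.034 m and z of tin_a in the frame of tray between 0.001 and 0.011 m and contact force between tin_a and tray between 0.3 and 3.2 N and angle between tin_a's own z axis and vertical below 0.1 rad and linear speed of tin_a below 0.03 m/s and contact force between tin_a and the fingers below 0.05 N) and (x of tin_c in the frame of tray between -0.088 and 0.088 m and y of tin_c in the frame of tray between -0.034 and 0.034 m and z of tin_c in the frame of tray between 0.001 and 0.011 m and contact force between tin_c and tray between 0.3 and 3.2 N and angle between tin_c's own z axis and vertical below 0.1 rad and linear speed of tin_c below 0.03 m/s and contact force between tin_c and the fingers below 0.05 N)) or ((height (world z) of tin_c above 0.1 m and angle between tin_c's own z axis and vertical below 0.35 rad and linear speed of tin_c below 0.04 m/s and contact force between tin_c and the fingers above 1 N and contact force between tin_c and tin_a below 0.05 N and contact force between tin_c and tin_b below 0.05 N and contact force between tin_c and plant_pot below 0.05 N and contact force between tin_c and mug below 0.05 N and contact force between tin_c and mouse below 0.05 N and contact force between tin_c and tray below 0.05 N) and (x of tin_a in the frame of tray between -0.088 and 0.088 m and y of tin_a in the frame of tray between -0.034 and 0.034 m and z of tin_a in the frame of tray between 0.001 and 0.011 m and contact force between tin_a and tray between 0.3 and 3.2 N and angle between tin_a's own z axis and vertical below 0.1 rad and linear speed of tin_a below 0.03 m/s and contact force between tin_a and the fingers below 0.05 N) and (x of tin_b in the frame of tray between -0.088 and 0.088 m and y of tin_b in the frame of tray between -0.034 and 0.034 m and z of tin_b in the frame of tray between 0.001 and 0.011 m and contact force between tin_b and tray between 0.3 and 3.2 N and angle between tin_b's own z axis and vertical below 0.1 rad and linear speed of tin_b below 0.03 m/s and contact force between tin_b and the fingers below 0.05 N)))); the arm keeps its last pose, push and grip.
It fails at once if a tin is tipped by more than 40 degrees (angle between any of tin_a, tin_b, tin_c's own z axis and vertical above 0.7 rad).
It fails at once if a tin is dropped: it falls freely with its underside more than 40 mm above the desk ((height (world z) of tin_a above 0.04 m and contact force between tin_a and anything else below 0.01 N) or (height (world z) of tin_b above 0.04 m and contact force between tin_b and anything else below 0.01 N) or (height (world z) of tin_c above 0.04 m and contact force between tin_c and anything else below 0.01 N)).
It fails at once if the plant pot, mug or mouse is moved by more than 20 mm (distance of any of plant_pot, mug, mouse from where it was at the start of the episode above 0.02 m).
It also fails if it takes over 72 s, if anything falls off the work surface, if the arm or the gripper's body presses on something with over 40 N, if the wrist force passes 120 N, or if a joint passes its speed limit or range.

## Working session

There is one attempt and no reset: what is moved stays moved. The work goes in short steps, each a Python script; the robot and the scene stay as the last script left them, time stands still between calls to the robot, and variables do not carry over. Pictures are saved under pics/ and viewed, at most 10 in all, crops included, and the job is handed in when it is done.

```bash
mkdir -p pics; python3 - <<'E'
from plant import robot
import cv2,numpy as np
for n in("scene","side"):
    f=robot.grab_frame(n); cv2.imwrite(f"pics/{n}0.png",f["image"][:,:,::-1]); np.savez(f"{n}0.npz",**f)
    print(n,f["fx"],f["cx"],f["cy"],(-f["R"].T@f["t"]).round(3))
s=robot.sense();print(s,robot.nose_length)
E
```

```text
scene 441.14197017540886 324.7707772290352 201.2561725961146 [1.32  0.103 1.104]
side 444.7017572258088 311.43683650298374 199.05956335615883 [ 0.573 -1.008  0.851]
{'t': 0.1, 'joint_pos': array([ 1.25211477,  0.4693573 , -0.04859357,  1.53355497,  0.02407892,
        1.14100166, -0.08229015]), 'joint_velocities': array([-0.00064492, -0.00167021, -0.0003214 , -0.00483737, -0.00023792,
        0.00140464, -0.00025896]), 'effort': array([ 5.08833036e-04, -5.11516500e+01, -4.71677876e-02, -2.38388729e+01,
        1.07601695e-02,  4.34791495e-03,  4.02416583e-05]), 'tcp_pos': array([ 0.19275329, -0.64637458,  0.24137694]), 'tcp_rot': array([-3.13985639e+00,  4.13945218e-05,  2.89810004e-01]), 'wrist_force': array([ 0.50778409,  0.50289478, -0.65206811]), 'torque': array([-0.02070672,  0.00747268, -0.0181681 ]), 'gripper_force': 0.0, 'opening': 0.9977091423815203} 0.011
```

View pics/scene0.png

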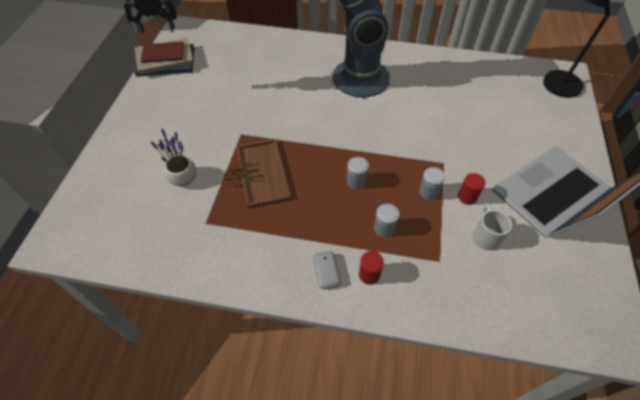

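View pics/side0.png

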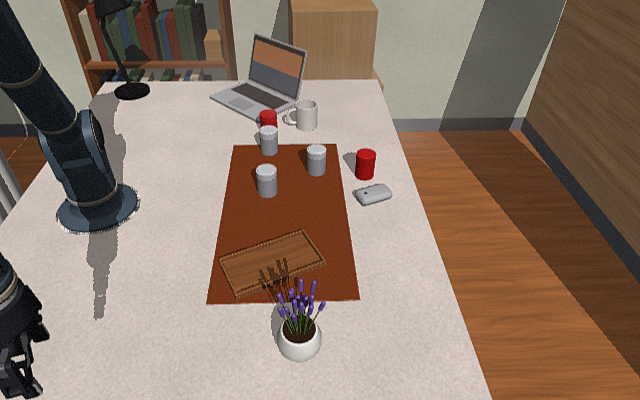

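The scene view shows three grey tins with lids at (357,164), (433,176) and (387,213), the tray near (264,173), and red decoys at (472,188) and (371,267). The side view agrees with this. Next I'll locate everything from the depth clouds.

```bash
cat > h.py <<'E'
import numpy as np,cv2
def cloud(f):
    z=f["range_z"]; v,u=np.mgrid[:z.shape[0],:z.shape[1]]
    P=np.stack([(u-f["cx"])/f["fx"]*z,(v-f["cy"])/f["fy"]*z,z],-1)
    W=(P-f["t"])@f["R"]; W[z==0]=np.nan
    return W
def blobs(W,im,lo,hi,box,c=.003,mn=6):
    m=(W[...,2]>lo)&(W[...,2]<hi)&(W[...,0]>box[0])&(W[...,0]<box[1])&(W[...,1]>box[2])&(W[...,1]<box[3])
    n,l,s,_=cv2.connectedComponentsWithStats(m.astype(np.uint8))
    return [(W[l==i],im[l==i]) for i in range(1,n) if s[i,4]>=mn]
E
python3 - <<'E'
from h import *
for n in("scene","side"):
    f=dict(np.load(n+"0.npz")); W=cloud(f); im=f["image"]
    print(n)
    for p,c in blobs(W,im,.075,.105,(.3,1.1,-.6,.6),mn=30):
        q=p[p[:,2]>np.percentile(p[:,2],60)-.004]
        (cx,cy),r=cv2.minEnclosingCircle(q[:,:2].astype(np.float32))
        print("tall",len(p),q.mean(0).round(3),"circ",round(cx,3),round(cy,3),round(r,3),"col",c.mean(0).round())
    # tray: by low height band + wood colour
    for p,c in blobs(W,im,.0135,.03,(.35,1.0,-.5,0),mn=40):
        r=cv2.minAreaRect(p[:,:2].astype(np.float32)); print("traywall",len(p),p[:,2].mean().round(4),r)
    for p,c in blobs(W,im,.0065,.03,(.35,1.0,-.5,0),mn=200):
        r=cv2.minAreaRect(p[:,:2].astype(np.float32)); print("trayall",len(p),p[:,2].mean().round(4),r,cv2.boxPoints(r).round(3).tolist())
E
```

```text
scene
tall 118 [ 0.577 -0.478  0.093] circ 0.579 -0.477 0.024 col [48. 47. 37.]
tall 303 [0.491 0.053 0.089] circ 0.489 0.053 0.032 col [143. 144. 145.]
tall 320 [0.49  0.278 0.089] circ 0.488 0.278 0.032 col [147. 148. 150.]
tall 315 [0.485 0.395 0.086] circ 0.485 0.396 0.033 col [134.  46.  44.]
tall 377 [0.644 0.158 0.089] circ 0.643 0.158 0.032 col [146. 147. 149.]
tall 324 [0.62  0.449 0.089] circ 0.62 0.45 0.041 col [136. 136. 131.]
tall 435 [0.795 0.132 0.086] circ 0.795 0.132 0.032 col [134.  43.  42.]
traywall 501 0.0202 ((0.5103837847709656, -0.24161913990974426), (0.2469443380832672, 0.13024336099624634), 24.77384376525879)
traywall 128 0.025 ((0.8032408952713013, -0.010779466480016708), (0.07764742523431778, 0.02340351603925228), 3.842235803604126)
trayall 2460 0.012 ((0.5044888257980347, -0.24343739449977875), (0.2650798261165619, 0.1372513622045517), 24.767223358154297) [[0.35499998927116394, -0.2370000034570694], [0.4129999876022339, -0.3610000014305115], [0.6539999842643738, -0.25], [0.5960000157356262, -0.12600000202655792]]
side
tall 172 [0.62  0.444 0.086] circ 0.6
[... 643 characters left out ...]
 -0.24412748217582703), (0.24146702885627747, 0.13382580876350403), 25.101192474365234)
trayall 233 0.0206 ((0.8005211353302002, -0.004027854651212692), (0.08541341871023178, 0.0315200537443161), 18.855369567871094) [[0.7549999952316284, -0.003000000026077032], [0.7649999856948853, -0.032999999821186066], [0.8460000157356262, -0.004999999888241291], [0.8360000252723694, 0.02500000037252903]]
trayall 3796 0.0113 ((0.5116395354270935, -0.23803043365478516), (0.24742035567760468, 0.14645640552043915), 23.92083740234375) [[0.36899998784065247, -0.22100000083446503], [0.42800000309944153, -0.35499998927116394], [0.6539999842643738, -0.2549999952316284], [0.5950000286102295, -0.12099999934434891]]
```

Both cameras agree to within a few mm, and lid heights and radii match the given sizes. The tins are T1 (.488,.052), T2 (.488,.275) and T3 (.643,.156). The tray is at (.511,-.243), yaw 24.9°. I'll pick up T1 first and weigh it.

```bash
cat >> h.py <<'E'
from plant import robot
T=[(.488,.052),(.488,.275),(.643,.156)]
yaw=.435; ORI=[np.pi,0,yaw]; UP=.22; G=.057
c,s=np.cos(yaw),np.sin(yaw)
S=[(.511-.055*c,-.243-.055*s),(.511+.055*c,-.243+.055*s)]
def fz():
    robot.sleep(.4); v=[]
    for _ in range(8): v.append(robot.sense()["wrist_force"]); robot.sleep(.03)
    return np.mean(v,0)
def pick(xy):
    robot.move_straight([*xy,G+.08],vel=.25)
    f0=fz()
    hit=robot.move_straight([*xy,G],vel=.12,contact_N=8)
    robot.grip(0.0,60); st=robot.sense()
    robot.move_straight([*xy,G+.08],vel=.08)
    w=f0-fz(); st2=robot.sense()
    print("pick",xy,"hit",hit,"open",round(st["opening"],3),round(st2["opening"],3),"gf",st2["gripper_force"],"weight",w.round(2),"t",round(st2["t"],1),flush=True)
    return w[2]
def place(xy,z):
    "z: height of the surface above the mat"
    robot.move_straight([*robot.sense()["tcp_pos"][:2],UP],vel=.2)
    robot.move_straight([*xy,UP],vel=.25)
    robot.move_straight([*xy,G+z+.012],vel=.15)
    hit=robot.move_straight([*xy,G+z-.006],vel=.02,contact_N=2)
    zz=robot.sense()["tcp_pos"][2]
    robot.grip(1.0); robot.move_straight([*xy,UP],vel=.15)
    print("placed",xy,"hit",hit,"tcp z",zz.round(4),"t",robot.sense()["t"],flush=True)
E
python3 - <<'E'
from h import *
p=robot.sense()["tcp_pos"]
robot.move_straight([p[0],p[1],.36],vel=.2)
robot.goto([*T[0],UP],ORI)
print(robot.sense()["tcp_pos"],robot.sense()["t"])
pick(T[0])
f=robot.grab_frame("side"); cv2.imwrite("pics/side1.png",f["image"][:,:,::-1])
E
```

```text
[0.48837004 0.05112581 0.2199991 ] 3.5583
pick (0.488, 0.052) hit False open 0.687 0.69 gf 65.43097257614136 weight [-0.37 -0.05  5.24] t 7.7
```

View pics/side1.png

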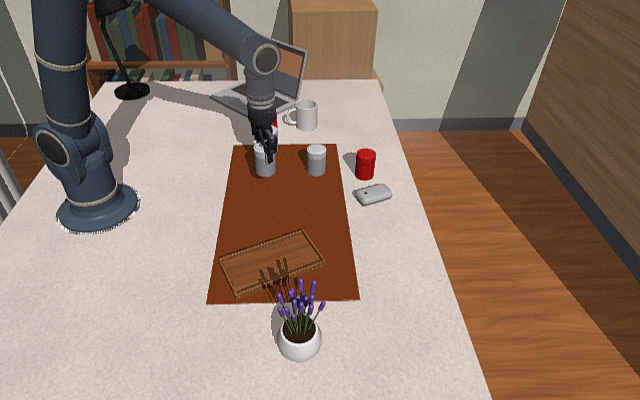

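The side view shows T1 held upright in the jaws at (264,158). It weighs 5.2 N, above the 4.4 N mark, so it's the likely heaviest. I'll set it back down and weigh T2, placing it in the tray only if it's light.

```bash
python3 - <<'E'
from h import *
xy=T[0]
robot.move_straight([*xy,G+.012],vel=.15)
print(robot.move_straight([*xy,G-.006],vel=.02,contact_N=2),robot.sense()["tcp_pos"][2])
robot.grip(1.0); robot.move_straight([*xy,UP],vel=.2)
robot.move_straight([*T[1],UP],vel=.25)
w=pick(T[1])
if w<3.6: place(S[1],.006)
f=robot.grab_frame("side"); cv2.imwrite("pics/side2.png",f["image"][:,:,::-1])
E
```

```text
True 0.058033296582513105
pick (0.488, 0.275) hit False open 0.687 0.69 gf 64.58600878715515 weight [-0.07 -0.04  2.27] t 15.5
placed (np.float64(0.5608778523264635), np.float64(-0.21982242792483436)) hit True tcp z 0.0642 t 21.5
```

View pics/side2.png

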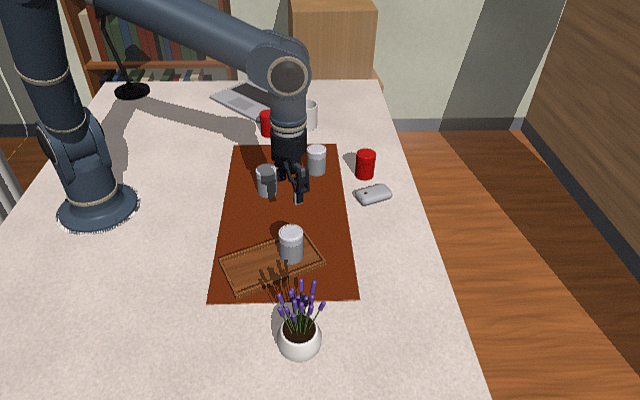

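T1 stands at (266,182) and T2 (2.3 N, light) stands upright in the tray at (291,245). Next are T3, then lifting the heavy tin.

```bash
python3 - <<'E'
from h import *
robot.move_straight([*T[2],UP],vel=.25)
w=pick(T[2])
if w<3.6:
    place(S[0],.006)
    robot.move_straight([*T[0],UP],vel=.25)
    for n in("scene","side"):
        f=robot.grab_frame(n); cv2.imwrite(f"pics/{n}3.png",f["image"][:,:,::-1]); W=cloud(f)
        for p,_ in blobs(W,f["image"],.085,.105,(.35,.7,-.38,-.1),mn=30):
            (x,y),r=cv2.minEnclosingCircle(p[:,:2].astype(np.float32)); d=np.array([x-.511,y+.243])
            print(n,round(x,3),round(y,3),round(r,3),p[:,2].mean().round(3),"tray",(d@[c,s]).round(3),(d@[-s,c]).round(3))
    pick(T[0])
E
```

```text
pick (0.643, 0.156) hit False open 0.689 0.689 gf 64.63300466537476 weight [0.35 0.13 1.92] t 27.4
placed (np.float64(0.4611221476735365), np.float64(-0.2661775720751656)) hit True tcp z 0.0643 t 33.225
scene 0.461 -0.265 0.032 0.094 tray -0.055 0.001
scene 0.559 -0.22 0.033 0.094 tray 0.053 0.001
side 0.559 -0.222 0.032 0.093 tray 0.052 -0.002
side 0.459 -0.268 0.033 0.093 tray -0.058 -0.001
pick (0.488, 0.052) hit False open 0.689 0.689 gf 65.43180584907532 weight [-0.16  0.01  5.2 ] t 38.9
```

```bash
python3 - <<'E'
from h import *
robot.move_straight([*T[0],.24],vel=.12); robot.sleep(1)
st=robot.sense(); print(st["tcp_pos"],st["gripper_force"],st["wrist_force"],st["t"])
f=robot.grab_frame("side"); cv2.imwrite("pics/side4.png",f["image"][:,:,::-1])
E
```

```text
[0.48801891 0.05202168 0.24003848] 65.48185586929321 [ 0.11011499  0.57225864 -5.92860965] 40.9083
```

View pics/side4.png

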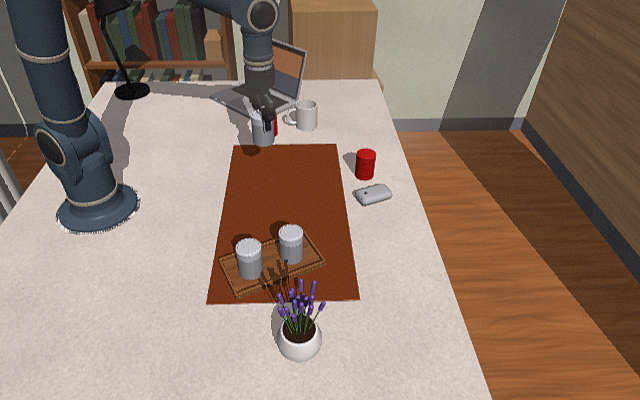

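Both light tins stand upright in the tray at (249,259) and (291,245). The heavy one hangs upright at (263,130), and the bystanders are where they started.

```bash
python3 -c "
from plant import robot
print(robot.close_job())"
```

```text
the job is handed in; nothing more can be done
None
```

I handed in the job at about 41 s: the two lighter tins (about 2.3 N and 1.9 N) stand upright in the tray, and the heaviest (about 5.2 N) is held upright and still, its underside about 18 cm above the desk; no verdict was returned.

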